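# Hang the keyhole template on its headed stud

## Robot

A 7-joint arm with a two-finger parallel gripper is mounted at the origin on the work surface. World frame = base frame: x ahead of the robot, y to its left, z up, the work surface at z = 0. Lengths are in m, angles in rad, forces in N, time in s.
With the tool pointing down it reaches from about 0.4 to 0.85 m from the base axis. Payload 10.4 kg.
Tool frame: the origin (TCP) lies at the very end of the fingers, on their centre line; the grasp point (between the pads) lies 19 mm behind it; z points along the fingers, y is the direction in which the jaws open and shut (so a half turn about z gives the same grasp; the last joint's range is limited). The gripper opens to 85 mm and grips with 20 to 120 N. Pads are 22 mm wide; open, the fingers measure 114 mm over their backs; the gripper's body (76 mm by 85 mm) begins 54 mm behind the grasp point. The pads swing forward as they close: fully open they stand 13 mm farther back than shut.
Start: joints at [-0.023, 0.332, -0.065, 1.46, 0.022, 1.35, -0.088], TCP at [0.625, 0, 0.231] pointing down, gripper open.
Joint ranges: [-2.6, 2.6], [-0.5, 2.12], [-1.47, 1.34], [0.16, 2.42], [-1.27, 4.41], [0.06, 2.06], [-2.6, 2.6]. Speed limits (rad/s): [2.22, 2.22, 2.79, 2.79, 3.14, 3.14, 3.14].

## Interface

Orientations are given as a unit quaternion [x, y, z, w].
In Python, from workcell import manip gives the robot as it stands.
- The arm moves only by the tool arm_command, never from a script. Its arguments are lists of equal length, an entry for each row: "slide": the shift along the tool's x, y, z in mm, a list of three; "turn": the turn about the tool's z in degrees; "grip": the closure, from 0 (fully open) to 1 (shut). In form: {"slide": [[tx, ty, tz], ...], "turn": [turn, ...], "grip": [grip, ...]}. A call has 1 to 10 rows; each row shifts and turns the commanded pose from where the row before left it, along the tool's axes as they then stand; what a row does not reach is not made up. A row lasts 1/12 s, in which the tool goes at most 41.7 mm and 7.16 degrees, less where a joint would pass 70% of its speed; a pose out of reach is approached as far as the arm can. A call with a gripper value outside its range is refused whole. The fingers move at their own pace and stop on an object; "newtons" is the grip in N (left out, the last holds). Time passes only in rows, so rows that do not move let the fingers close. It gives the time, the measured TCP pose, the force and the opening at its end, in the units of the state.
- manip.get_obs(): the state, without advancing time (a new reading comes with each control period).
- manip.camera(name): name is "scene" or "side" or "wrist"; returns the picture (480x640x3 uint8, blue, green, red); there is no depth.
- manip.camera_info(name): a dict with "fx", "fy", "cx", "cy" (pixels), "rvec" (rotation vector, rad) and "tvec" (3), from world to camera coordinates, as OpenCV has them. Camera axes: x right, y down, z forward; pixel columns grow to the right and rows downward; lengths in m; the calibration is good to about 2 mm. The wrist camera is an equidistant fisheye: a pixel r from the principal point sees the ray r / f radians off the axis. A picture is of the moment at which its call begins: read the wrist's pose just before it. camera_info takes no time and is no camera call; for the wrist camera it gives the pose at the moment of the call.
- manip.hand_in(): hands the job in, once; it reports no verdict.
Trained networks look in the newest picture that a camera, given by its name, has taken for a name from the list of things; names that differ only in an ending like _2 or _b are one class to them, and where a whole thing is asked for, a point or a joint stands for the part that bears it (a point fixed in the world has none). Each returns a list of dicts, best first, with "score" (0 to 1); they miss things now and then, are a little off and sometimes report something else, mostly with a low value. They report only what shows in the picture. A call takes as long as a camera call. They do not tell look-alikes from the thing itself.
- manip.cut_out(target, camera): "pixels" (480x640 bool, what is visible of it).
- manip.tip_of(target, camera): "xyz" ([x, y, z] in m, in the coordinates of the camera as it stood for that picture, good to about 4 mm: a listed point, or the origin of a listed thing).
The state is a dict: "clock": time; "joint_pos": joint angles; "joint_velocities": joint speeds; "tau": joint torques, N m; "position": TCP position; "ee_rot": TCP orientation; "ft_force": force on the tool from outside, world axes, zero at the start; "torque": the same for the moment, N m; "grip_width": opening from 0.0 (shut) to 1.0 (fully open).
Only numpy, scipy, OpenCV 4.12 (cv2) and the standard library are available. Lean on these libraries where they do the work, as an engineer would, in place of code of your own. Each camera call takes 0.05 s, during which the arm holds its last target.

## Task

Take the plywood template with the keyhole-shaped opening out of the rack and hang it on the headed stud of the low stand: slip the wide part of the opening over the stud's head, then slide the template straight down until the stud sits at the top of the narrow slot, so that it hangs upright, locked behind the head. Let go of it there, and leave the other template standing in the rack.

Things in the scene. Friction and masses are not known exactly. Their poses are not given: they have to be found in the camera images.
- template: To hang: loose 12 mm plywood (thickness along own x, width y, up z), 116 wide, 198 tall, ~140 g. Origin: where the stud's axis lies when hung, 108 mm over its bottom edge, 90 under its top. Grip tab 68 wide, z +34 to +90. Keyhole: 50 wide from z -80 to -36, narrowing to an 18 mm slot at -12 that ends at +6; enter with the stud at z -58. Faces alike. Stands in a rack slot 30 mm deep; rack top 40 mm up.
- stud: Headed steel stud, level, on the stand's upright face. Own x = along it, out of the board (away from the robot); z up. Origin: on its axis, mid-neck, 140 mm above the table, 14 mm out from the board. Neck 12 mm thick, 28 mm long from board to head; head 30 mm across, 10 mm thick. A headless dowel, 12 mm thick, 38 long, stands 160 mm to its side in the same board: not to be used.
- stand: Fixed wooden stand. Origin: on the table, below the middle of the board's front face; own x = out of that face, away from the robot, y = along the board, z up. Board 300 mm wide, 18 mm thick, top edge 162 mm above the table; its foot reaches 103 mm behind the face, nothing but stud and dowel in front.
- plain_template: Other template, to be left in the rack: same plywood, outline, axes and origin, but only one 18 mm round hole 31 mm under its origin instead of the keyhole. It stands in the rack's other slot, 150 mm to the side (along the templates' width, either side); bottom edge 10 mm above the table like its neighbour's. Rack 300 mm long, 100 mm deep, fixed.
There are look-alikes about, which are no part of the job. Leave any black look-alike of the template alone.

How it is judged:
On the way:
1. the stud's head is through the wide part of the keyhole, the template between head and stand (y of stud in the frame of template between -0.022 and 0.022 m and z of stud in the frame of template between -0.085 and -0.03 m and x of template in the frame of stud between -0.012 and 0.012 m), for 0.05 s.
At the end, for the whole second after the job is handed in: The keyhole template hangs at rest, released: origin within 15 mm of the stud's and at most 10 mm below or 8 mm above it, upright within 10 degrees, within 23 degrees of square to the stud; the other template stands upright in the rack within 30 mm of its start (distance between template and stud below 0.015 m and z of template in the frame of stud between -0.01 and 0.008 m and angle between each of template, plain_template's own z axis and vertical below 0.17 rad and angle between the x axis of template and the x axis of stud, either way round below 0.4 rad and linear speed of template below 0.02 m/s and angular speed of template below 0.2 rad/s and distance of plain_template from where it was at the start of the episode below 0.03 m); the robot touches nothing.
It fails at once if the other template is lifted or shoved out of its place (more than 30 mm) (distance of plain_template from where it was at the start of the episode above 0.03 m).
It also fails if it takes over 48 s, if anything falls off the work surface, if the arm or the gripper's body presses on something with over 40 N, if the wrist force passes 120 N, or if a joint passes its speed limit or range.

## Working session

There is one attempt and no reset: what is moved stays moved. The work goes in short steps, Python scripts to look and compute and a tool call to move; the robot and the scene stay as the last step left them, time stands still between calls to the robot, and variables do not carry over. Pictures are saved under pics/ and viewed, and the job is handed in when it is done.

Besides the shell and the picture viewer there is one more tool, called after "Emit:" by a JSON object that holds its "api" and its "payload", one argument or row to a line. arm_command: Moves the arm, as the interface text tells. Its arguments: {"type":"object","properties":{"slide":{"type":"array","items":{"type":"array","items":{"type":"number"}}},"turn":{"type":"array","items":{"type":"number"}},"grip":{"type":"array","items":{"type":"number"}},"newtons":{"type":"number"}},"required":["slide","turn","grip"]}

```bash
mkdir -p pics; ls; cat > h.py <<'E'
import numpy as np,cv2
from workcell import manip
from scipy.spatial.transform import Rotation as R
def ci(n):
    c=manip.camera_info(n); Rm=cv2.Rodrigues(np.array(c["rvec"],float))[0]; return c,Rm,np.array(c["tvec"],float).ravel()
def c2w(n,p,cc=None):
    c,Rm,t=cc or ci(n); return Rm.T@(np.array(p)-t)
def proj(n,P):
    c,Rm,t=ci(n); p=np.atleast_2d(P)@Rm.T+t
    return np.c_[c["fx"]*p[:,0]/p[:,2]+c["cx"],c["fy"]*p[:,1]/p[:,2]+c["cy"]]
def ray(n,u,v):
    c,Rm,t=ci(n); d=Rm.T@np.array([(u-c["cx"])/c["fx"],(v-c["cy"])/c["fy"],1]); return -Rm.T@t,d
def onplane(n,u,v,ax,val):
    o,d=ray(n,u,v); return o+d*(val-o[ax])/d[ax]
E
python3 - <<'E'
from h import *
o=manip.get_obs();print(o)
for n in("scene","side"):
    im=manip.camera(n);cv2.imwrite(f"pics/{n}0.png",im)
    for t in("template","plain_template","stud","stand"):
        print(n,t,[(round(d["score"],2),c2w(n,d["xyz"]).round(3).tolist()) for d in manip.tip_of(t,n)])
    print(-ci(n)[1].T@ci(n)[2])
E
```

```text
pics
{'clock': 0.0, 'joint_pos': array([-0.02261986,  0.33285763, -0.06472618,  1.46095477,  0.02156858,
        1.34984541, -0.08848662]), 'joint_velocities': array([ 1.70455648e-04,  4.73344675e-04,  2.87789034e-04, -7.06289591e-05,
       -5.35893676e-04,  1.32666990e-03, -8.36456774e-05]), 'tau': array([ 4.98105128e-04, -6.25449800e+01,  4.97091911e-02, -3.91610491e+01,
        1.63588714e-02,  9.83294769e-03, -6.01235030e-06]), 'position': array([6.24635526e-01, 3.43650609e-05, 2.30518434e-01]), 'ee_rot': array([ 7.07081032e-01,  7.07132197e-01, -4.92989780e-04, -4.76581538e-04]), 'ft_force': array([ 0.42526365, -0.08046573, -0.00854546]), 'torque': array([-0.01352306,  0.0040046 , -0.05753511]), 'grip_width': 1.0030542965760987}
scene template [(0.72, [0.507, -0.31, 0.119]), (0.16, [0.539, 0.138, 0.14])]
scene plain_template [(0.59, [0.499, -0.16, 0.117]), (0.26, [0.503, 0.209, 0.003])]
scene stud [(0.66, [0.542, 0.14, 0.142]), (0.3, [0.504, 0.206, 0.003])]
scene stand [(0.81, [0.506, 0.207, 0.003])]
[0.84722604 0.15279827 0.85512818]
side template [(0.85, [0.348, -0.368, 0.106]), (0.77, [0.347, -0.195, 0.112]), (0.62, [0.509, -0.31, 0.115])]
side plain_template [(0.69, [0.499, -0.161, 0.115])]
side stud []
side stand [(0.94, [0.505, 0.209, -0.003])]
[ 0.15435519 -0.59622884  0.59392671]
```

View pics/scene0.png

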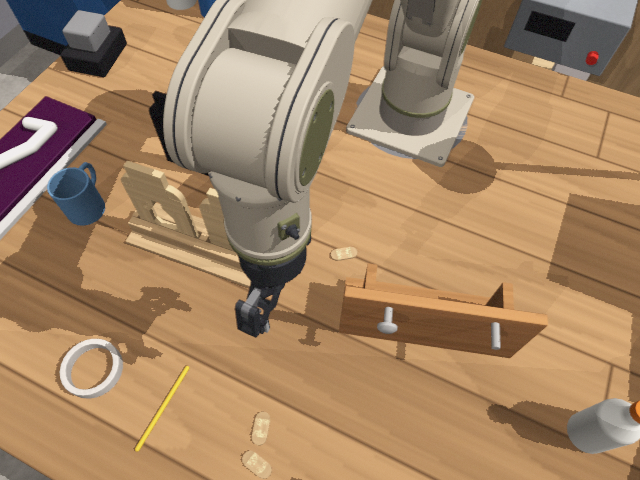

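View pics/side0.png

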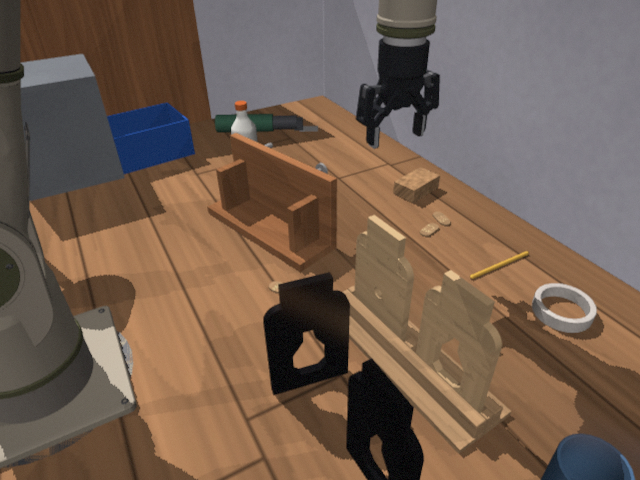

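```bash
python3 - <<'E'
from h import *
a=cv2.imread("pics/scene0.png");b=cv2.imread("pics/side0.png")
cv2.imwrite("pics/c1.png",cv2.resize(a[240:380,320:560],None,fx=3.3,fy=3.3,interpolation=cv2.INTER_CUBIC))
x=cv2.resize(b[200:460,250:520],None,fx=2.2,fy=2.2,interpolation=cv2.INTER_CUBIC)
cv2.imwrite("pics/c2.png",x)
E
```

```text
(no output)
```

View pics/c1.png

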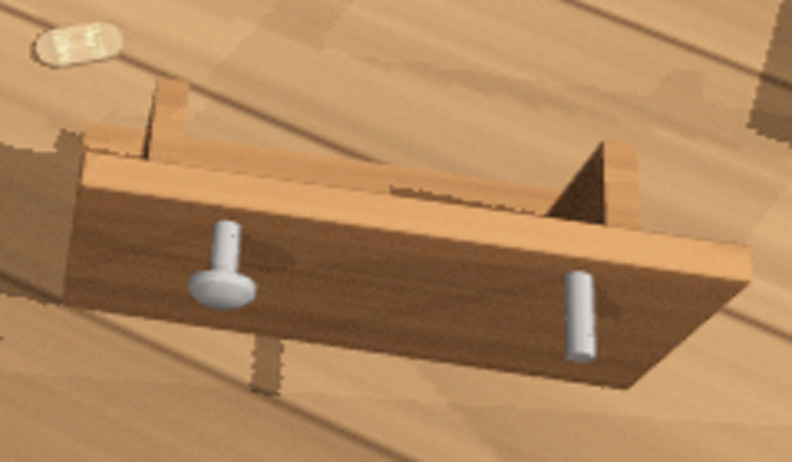

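View pics/c2.png

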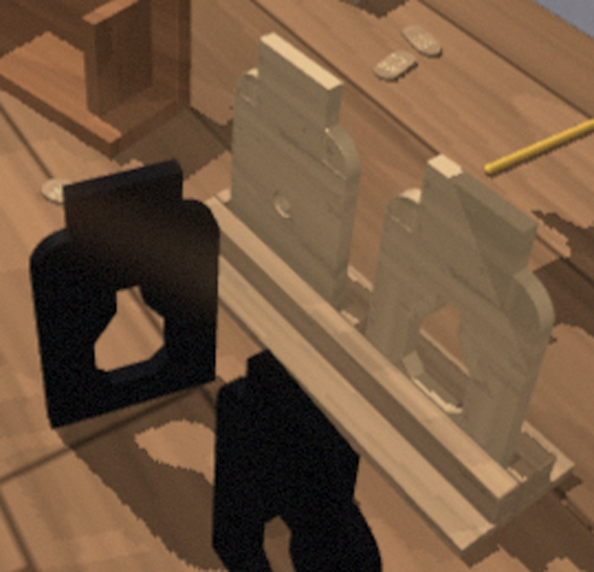

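Candidates: the light keyhole template in the rack at side px (460,340) fits. The light one at (383,280) has a round hole, so it is the plain template. The black ones at (305,340) and (385,420) are look-alikes. The crop confirms the choice. Next I'll measure the yaws.

```bash
python3 - <<'E'
from h import *
b=cv2.imread("pics/side0.png")
cv2.imwrite("pics/c3.png",cv2.resize(b[260:360,420:510],None,fx=6,fy=6,interpolation=cv2.INTER_CUBIC))
cv2.imwrite("pics/c4.png",cv2.resize(b[205:305,345:435],None,fx=6,fy=6,interpolation=cv2.INTER_CUBIC))
l=onplane("scene",344.2,296.1,2,.162);r=onplane("scene",546.7,325.5,2,.162)
print(l,r,np.linalg.norm(r-l),(l+r)/2); d=r-l; print("yaw",np.degrees(np.arctan2(-d[0],d[1])))
E
```

```text
[0.55000356 0.06683755 0.162     ] [0.46394732 0.3507041  0.162     ] 0.29662416053929774 [0.50697544 0.20877083 0.162     ]
yaw 16.865068279715846
```

View pics/c3.png

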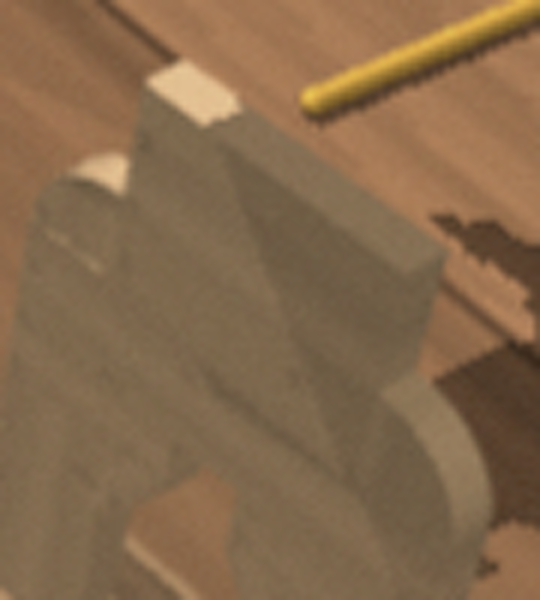

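View pics/c4.png

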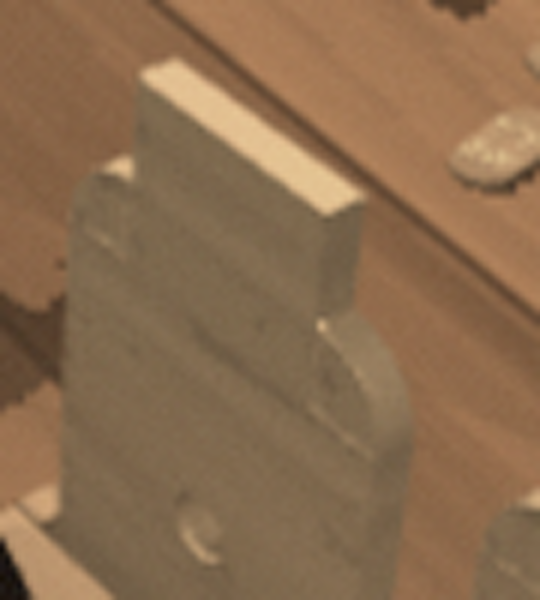

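```bash
python3 - <<'E'
from h import *
for off,e in(((420,260),[(147,85),(408,272),(183,60),(445,253)]),((345,205),[(140,75),(325,214),(178,58),(367,198)])):
    P=[onplane("side",off[0]+u/6-.4,off[1]+v/6-.4,2,.208) for u,v in e]
    for i in(0,2):
        d=P[i]-P[i+1];print(np.linalg.norm(d),np.degrees(np.arctan2(-d[0],d[1])))
    print(np.mean(P,0))
E
```

```text
0.06620379939790076 5.80530515135534
0.06813885269354376 4.07449997742993
[ 0.50675221 -0.30941097  0.208     ]
0.06724870373911314 4.226845814573195
0.06859674202930206 3.959801473417974
[ 0.49462339 -0.16017728  0.208     ]
```

Emit:
{"api": "arm_command", "payload": {
  "slide": [
    [-34.5, -13, -3.5],
    [-34.5, -13, -3.5],
    [-34.5, -13, -3.5],
    [-34.5, -13, -3.5],
    [-34.5, -13, -3.5],
    [-34.5, -13, -3.5],
    [-34.5, -13, -3.5],
    [-34.5, -13, -3.5],
    [-34.5, -13, -3.5],
    [0, 0, 0]
  ],
  "turn": [0, 0, 0, 0, 0, 0, 0, 0, 0, -4.3],
  "grip": [0, 0, 0, 0, 0, 0, 0, 0, 0, 0],
  "newtons": 50
}}

```text
clock: 1.33
position: [0.5037, -0.3191, 0.2638]
ee_rot: [0.684, 0.729, -0.002, 0.001]
ft_force: [-1.4, -1.4, 0.4]
grip_width: 0.996
```

Emit:
{"api": "arm_command", "payload": {
  "slide": [
    [0, 0, 0],
    [0, 0, 0]
  ],
  "turn": [0, 0],
  "grip": [0, 0]
}}

```text
clock: 1.5
position: [0.5082, -0.3102, 0.2628]
ee_rot: [0.681, 0.733, 0.0, -0.0]
ft_force: [0.6, 0.8, -0.1]
grip_width: 0.998
```

```bash
python3 - <<'E'
from h import *
o=manip.get_obs();print(o["position"],R.from_quat(o["ee_rot"]).as_matrix().round(3),o["joint_velocities"].round(3))
for n in("wrist","scene"):
    im=manip.camera(n);cv2.imwrite(f"pics/{n}1.png",im)
c,Rm,t=ci("wrist");print(c)
print([(d["score"],c2w("wrist",d["xyz"]).round(4)) for d in manip.tip_of("template","wrist")])
print([(d["score"],c2w("wrist",d["xyz"]).round(4)) for d in manip.tip_of("plain_template","wrist")])
print([(d["score"],c2w("scene",d["xyz"]).round(4)) for d in manip.tip_of("stud","scene")])
E
```

```text
[ 0.50815991 -0.31015928  0.26277836] [[-0.073  0.997  0.   ]
 [ 0.997  0.073  0.001]
 [ 0.001  0.    -1.   ]] [-0.024  0.    -0.016  0.004 -0.001 -0.002 -0.02 ]
{'fx': 371.64829954431775, 'fy': 371.64829954431775, 'cx': 317.9418057504674, 'cy': 239.76931576590945, 'rvec': array([-2.86406115, -0.1097213 , -0.01412532]), 'tvec': array([-0.48328724, -0.37731704,  0.31389262])}
[(0.79, array([ 0.5075, -0.3114,  0.1147])), (0.78, array([ 0.3499, -0.3651,  0.1036])), (0.77, array([ 0.3479, -0.1911,  0.1059]))]
[(0.67, array([ 0.4932, -0.157 ,  0.1175]))]
[(0.65, array([0.5415, 0.1377, 0.1397]))]
```

View pics/wrist1.png

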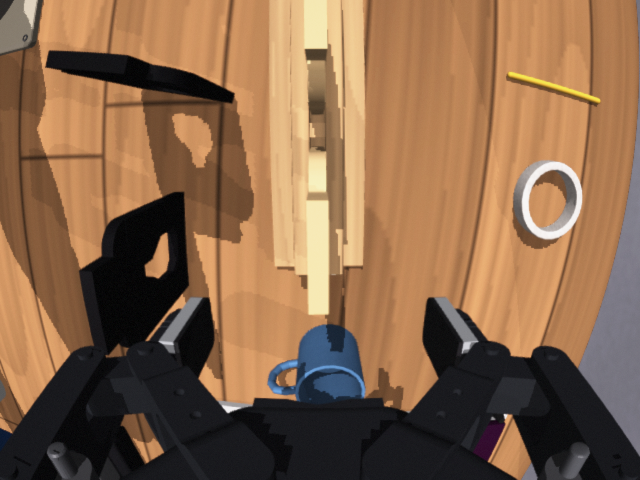

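View pics/scene1.png

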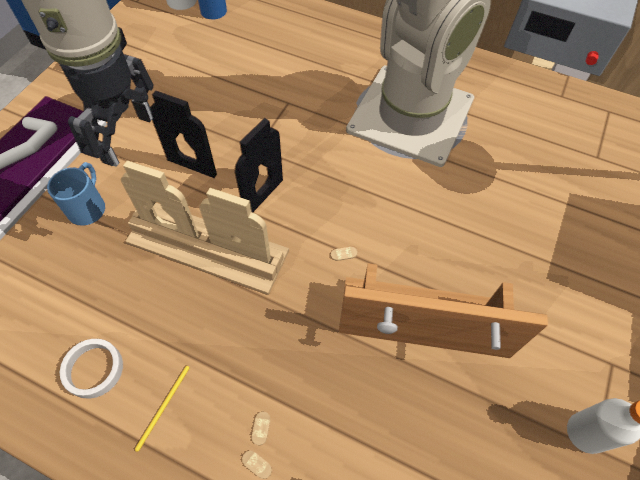

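The wrist picture shows the keyhole tab top at cols 307-329, rows 195-313, centred between the fingers. I'll descend.

Emit:
{"api": "arm_command", "payload": {
  "slide": [
    [0, 0, 34],
    [0, 0, 34],
    [0, 0, 24],
    [0, 0, 10],
    [0, 0, 0],
    [0, 0, 0]
  ],
  "turn": [0, 0, 0, 0, 0, 0],
  "grip": [0, 0, 0, 0, 0, 0]
}}

```text
clock: 2.25
position: [0.5085, -0.3104, 0.1617]
ee_rot: [0.68, 0.733, 0.0, 0.0]
ft_force: [0.1, 0.3, 1.2]
grip_width: 1.0
```

Emit:
{"api": "arm_command", "payload": {
  "slide": [
    [0, 0, 0],
    [0, 0, 0],
    [0, 0, 0],
    [0, 0, 0],
    [0, 0, 0],
    [0, 0, 0],
    [0, 0, 0],
    [0, 0, 0],
    [0, 0, 0],
    [0, 0, 0]
  ],
  "turn": [0, 0, 0, 0, 0, 0, 0, 0, 0, 0],
  "grip": [1, 1, 1, 1, 1, 1, 1, 1, 1, 1],
  "newtons": 50
}}

```text
clock: 3.08
position: [0.5082, -0.3106, 0.1612]
ee_rot: [0.68, 0.733, 0.0, 0.0]
ft_force: [0.3, 0.2, 3.9]
grip_width: 0.13
```

```bash
python3 - <<'E'
from h import *
o=manip.get_obs();print(o["position"],o["grip_width"],o["ft_force"],o["joint_velocities"].round(3))
im=manip.camera("side");cv2.imwrite(f"pics/side2.png",im)
for t in("template","plain_template"): print([(d["score"],c2w("side",d["xyz"]).round(4)) for d in manip.tip_of(t,"side")])
E
```

```text
[ 0.50824272 -0.31060312  0.16119265] 0.13027273060532507 [0.33628059 0.17909047 3.90880862] [ 0.001  0.    -0.001  0.001 -0.003 -0.    -0.002]
[(0.83, array([ 0.3502, -0.3697,  0.1119])), (0.76, array([ 0.3516, -0.1948,  0.1082])), (0.6, array([ 0.5103, -0.3079,  0.1141]))]
[(0.96, array([ 0.4941, -0.1609,  0.118 ]))]
```

View pics/side2.png

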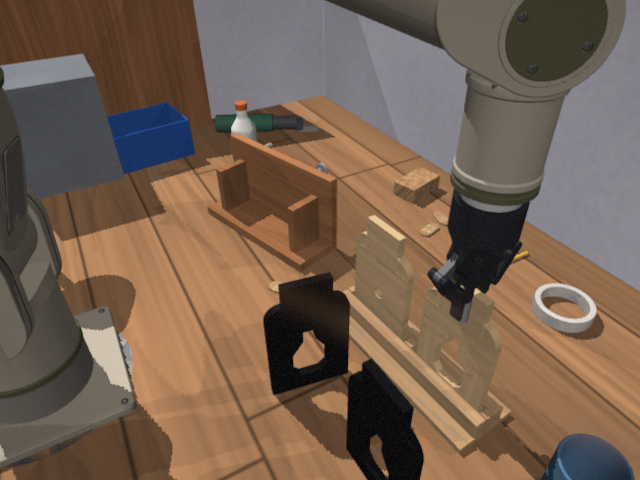

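```bash
python3 - <<'E'
from h import *
a=cv2.imread("pics/scene1.png")
th=np.radians(17);n=np.array([np.cos(th),np.sin(th),0]);s=np.array([-np.sin(th),np.cos(th),0])
z=np.array([0,0,1.])
for nm,S,col in(("tip",np.array([.5415,.1385,.140]),(0,0,255)),("geo",np.array([.5438,.1366,.140]),(0,255,0))):
    im=a.copy();sc=6;c=cv2.resize(im[280:350,340:440],None,fx=sc,fy=sc,interpolation=cv2.INTER_CUBIC)
    f=np.linspace(0,2*np.pi,60)
    for r,off in((.015,.024),(.015,.014),(.006,-.014),(.006,.014)):
        P=S+off*n+r*(np.cos(f)[:,None]*s+np.sin(f)[:,None]*z)
        p=(proj("scene",P)-[340,280]+.5)*sc
        cv2.polylines(c,[p.astype(np.int32)],True,col,1)
    cv2.imwrite(f"pics/ov_{nm}.png",c)
a=cv2.imread("pics/ov_tip.png");b=cv2.imread("pics/ov_geo.png");cv2.imwrite("pics/ov.png",cv2.resize(np.vstack([a,b]),None,fx=.7,fy=.7))
E
```

```text
(no output)
```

View pics/ov.png

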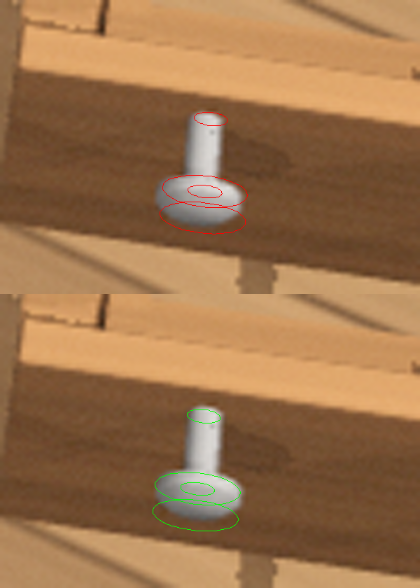

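Emit:
{"api": "arm_command", "payload": {
  "slide": [
    [0, 0, -6],
    [0, 0, -15],
    [0, 0, -25],
    [0, 0, -30],
    [0, 0, -30],
    [0, 0, -20],
    [0, 25, 0],
    [0, 35, 0],
    [0, 35, 0],
    [0, 30, 0]
  ],
  "turn": [0, 0, 0, 0, 0, 0, 0, 0, 0, 0],
  "grip": [1, 1, 1, 1, 1, 1, 1, 1, 1, 1]
}}

```text
clock: 4.07
position: [0.6342, -0.3002, 0.2863]
ee_rot: [0.68, 0.733, 0.0, -0.001]
ft_force: [1.1, -0.6, -1.1]
grip_width: 0.134
```

Emit:
{"api": "arm_command", "payload": {
  "slide": [
    [20, 2, 0],
    [36, 2, 0],
    [36, 2, 0],
    [36, 2, 0],
    [36, 2, 0],
    [36, 2, 0],
    [36, 2, 0],
    [36, 2, 0],
    [36, 2, 0],
    [36, 2, 0]
  ],
  "turn": [0, 0, 0, 0, 0, 0, 0, 0, 0, 0],
  "grip": [1, 1, 1, 1, 1, 1, 1, 1, 1, 1]
}}

```text
clock: 4.9
position: [0.6261, 0.0451, 0.2865]
ee_rot: [0.68, 0.733, -0.0, -0.0]
ft_force: [0.8, -0.3, -2.7]
grip_width: 0.134
```

Emit:
{"api": "arm_command", "payload": {
  "slide": [
    [36, 2, 0],
    [36, 2, 0],
    [28, 2, 0],
    [18, 1, 10],
    [0, 0, 15],
    [0, 0, 15],
    [0, 0, 0],
    [0, 0, 0],
    [0, 0, 0]
  ],
  "turn": [0, 0, 0, 0, -4.3, -4.2, -4.2, 0, 0],
  "grip": [1, 1, 1, 1, 1, 1, 1, 1, 1]
}}

```text
clock: 5.65
position: [0.6248, 0.1615, 0.2467]
ee_rot: [0.596, 0.803, -0.0, -0.0]
ft_force: [0.0, 0.5, -1.6]
grip_width: 0.133
```

```bash
python3 - <<'E'
from h import *
o=manip.get_obs();print(o["position"],R.from_quat(o["ee_rot"]).as_matrix().round(3).tolist(),o["grip_width"],o["ft_force"],np.abs(o["joint_velocities"]).max())
for n in("scene","side"):
    im=manip.camera(n);cv2.imwrite(f"pics/{n}3.png",im)
    for t in("template","plain_template","stud"): print(n,t,[(d["score"],c2w(n,d["xyz"]).round(4)) for d in manip.tip_of(t,n)])
E
```

```text
[0.62481203 0.16146049 0.24672007] [[-0.29, 0.957, -0.001], [0.957, 0.29, -0.0], [0.0, -0.001, -1.0]] 0.13281844846704433 [ 0.02319975  0.54631581 -1.58239638] 0.017849765742137747
scene template [(0.78, array([0.6239, 0.1605, 0.2052])), (0.72, array([ 0.3481, -0.367 ,  0.1127])), (0.71, array([ 0.3463, -0.196 ,  0.109 ]))]
scene plain_template [(0.6, array([ 0.4968, -0.1587,  0.1183]))]
scene stud [(0.59, array([0.5396, 0.138 , 0.1413])), (0.53, array([ 0.4955, -0.1601,  0.1175]))]
side template [(0.97, array([ 0.3485, -0.3687,  0.1132])), (0.93, array([0.6284, 0.1636, 0.1987])), (0.93, array([ 0.3506, -0.196 ,  0.1105])), (0.69, array([0.5412, 0.1369, 0.1411]))]
side plain_template [(0.93, array([ 0.4954, -0.1591,  0.1152]))]
side stud [(0.41, array([0.5389, 0.1367, 0.1403]))]
```

View pics/scene3.png

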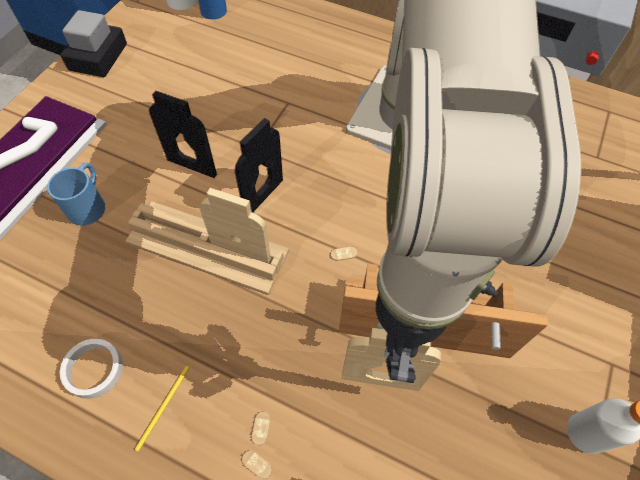

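View pics/side3.png

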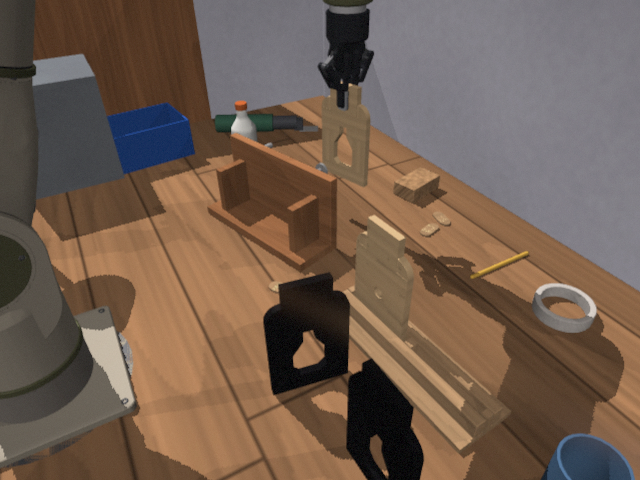

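Emit:
{"api": "arm_command", "payload": {
  "slide": [
    [1.5, -15, 5],
    [0, -20, 0],
    [0, -12, 0],
    [0, -8, 0],
    [0, -8, 0],
    [0, -8, 0],
    [0, 0, 0]
  ],
  "turn": [0, 0, 0, 0, 0, 0, 0],
  "grip": [1, 1, 1, 1, 1, 1, 1]
}}

```text
clock: 6.63
position: [0.5559, 0.142, 0.2422]
ee_rot: [0.595, 0.804, 0.0, 0.0]
ft_force: [0.8, 0.1, -1.7]
grip_width: 0.133
```

Emit:
{"api": "arm_command", "payload": {
  "slide": [
    [0, -6, 0],
    [0, -5, 0],
    [0, -4, 0],
    [0, 0, 0],
    [0, 0, 0]
  ],
  "turn": [0, 0, 0, 0, 0],
  "grip": [1, 1, 1, 1, 1]
}}

```text
clock: 7.05
position: [0.5423, 0.1379, 0.2419]
ee_rot: [0.595, 0.804, 0.0, 0.0]
ft_force: [-0.9, -0.1, -1.5]
grip_width: 0.134
```

```bash
python3 - <<'E'
from h import *
o=manip.get_obs();print(o["position"],o["grip_width"],o["ft_force"])
x=[]
for n,(u,v) in(("scene",(330,270)),("side",(250,100))):
    im=manip.camera(n);cv2.imwrite(f"pics/{n}4.png",im)
    x.append(cv2.resize(im[v:v+120,u:u+160],None,fx=4,fy=4,interpolation=cv2.INTER_CUBIC))
    print(n,[(d["score"],c2w(n,d["xyz"]).round(4)) for d in manip.tip_of("template",n)])
cv2.imwrite("pics/in4.png",cv2.resize(np.vstack(x),(500,750))[:,:] if 0 else cv2.resize(np.hstack(x),(800,300)))
E
```

```text
[0.54227682 0.13790065 0.24193606] 0.13406341407441225 [-0.94664842 -0.12821962 -1.46433569]
scene [(0.96, array([ 0.3496, -0.3685,  0.1127])), (0.91, array([0.5395, 0.1403, 0.1995])), (0.75, array([ 0.35  , -0.1979,  0.108 ]))]
side [(0.87, array([ 0.3481, -0.371 ,  0.1123])), (0.84, array([ 0.3484, -0.1952,  0.1072])), (0.63, array([0.5398, 0.1393, 0.1954]))]
```

View pics/in4.png

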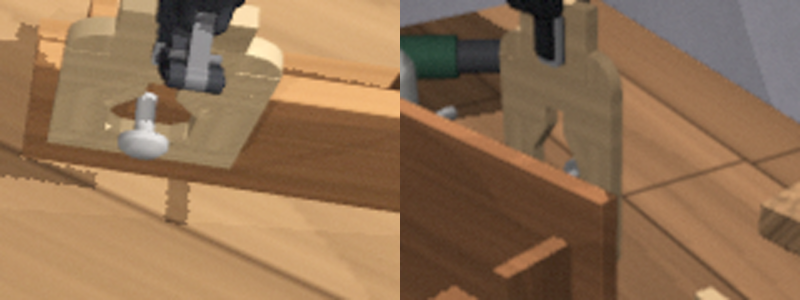

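The head is through the wide part: in the crop, head at (143,140) and neck at (148,105), with the plywood behind. No contact force. Next I slide down.

Emit:
{"api": "arm_command", "payload": {
  "slide": [
    [0, 0, 6],
    [0, 0, 8],
    [0, 0, 8],
    [0, 0, 8],
    [0, 0, 5],
    [0, 0, 0]
  ],
  "turn": [0, 0, 0, 0, 0, 0],
  "grip": [1, 1, 1, 1, 1, 1]
}}

```text
clock: 7.75
position: [0.5415, 0.1377, 0.205]
ee_rot: [0.595, 0.804, -0.001, -0.001]
ft_force: [-0.6, 0.4, -2.1]
grip_width: 0.134
```

Emit:
{"api": "arm_command", "payload": {
  "slide": [
    [0, 0, 5],
    [0, 0, 5],
    [0, 0, 4],
    [0, 0, 3],
    [0, 0, 0]
  ],
  "turn": [0, 0, 0, 0, 0],
  "grip": [1, 1, 1, 1, 1]
}}

```text
clock: 8.17
position: [0.542, 0.1378, 0.1891]
ee_rot: [0.595, 0.804, -0.0, -0.0]
ft_force: [0.4, 0.4, -1.3]
grip_width: 0.131
```

```bash
python3 - <<'E'
from h import *
o=manip.get_obs();print(o["position"],o["grip_width"],o["ft_force"],o["torque"])
x=[]
for n,(u,v) in(("scene",(330,270)),("side",(250,100))):
    im=manip.camera(n);cv2.imwrite(f"pics/{n}5.png",im)
    x.append(cv2.resize(im[v:v+120,u:u+160],None,fx=4,fy=4,interpolation=cv2.INTER_CUBIC))
    print(n,[(d["score"],c2w(n,d["xyz"]).round(4)) for d in manip.tip_of("template",n)])
cv2.imwrite("pics/in5.png",cv2.resize(np.hstack(x),(800,300)))
E
```

```text
[0.54196748 0.13780889 0.18908851] 0.13127442213090293 [ 0.42074457  0.40212017 -1.33875332] [0.02055763 0.02880846 0.01200514]
scene [(0.88, array([ 0.3483, -0.1954,  0.1062])), (0.85, array([0.5404, 0.1401, 0.1464])), (0.59, array([ 0.3506, -0.3687,  0.1126]))]
side [(0.83, array([ 0.3491, -0.3695,  0.1094])), (0.72, array([ 0.3486, -0.193 ,  0.1057])), (0.64, array([0.5442, 0.1393, 0.1409]))]
```

View pics/in5.png

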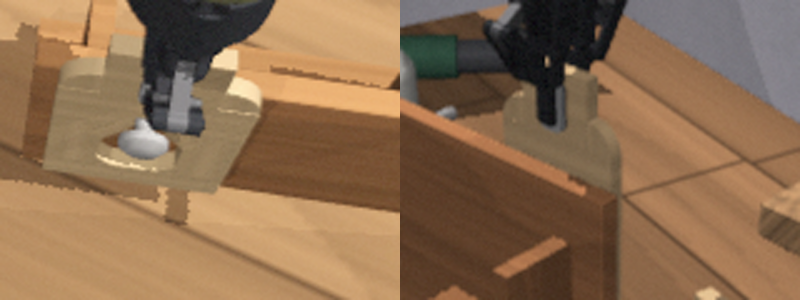

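Emit:
{"api": "arm_command", "payload": {
  "slide": [
    [0, 0, 2],
    [0, 0, 2],
    [0, 0, 1.5],
    [0, 0, 0]
  ],
  "turn": [0, 0, 0, 0],
  "grip": [1, 1, 1, 1]
}}

```text
clock: 8.7
position: [0.5421, 0.1378, 0.1839]
ee_rot: [0.595, 0.804, -0.0, -0.0]
ft_force: [-0.1, -0.2, -2.1]
grip_width: 0.131
```

Emit:
{"api": "arm_command", "payload": {
  "slide": [
    [0, 0, 1],
    [0, 0, 1],
    [0, 0, 0]
  ],
  "turn": [0, 0, 0],
  "grip": [1, 1, 1]
}}

```text
clock: 8.95
position: [0.5424, 0.138, 0.183]
ee_rot: [0.595, 0.804, 0.0, 0.0]
ft_force: [-0.7, -0.1, 3.1]
grip_width: 0.133
```

The upward force has risen from -2.1 N to +3.1 N, so the template rests on the stud. I'll release.

Emit:
{"api": "arm_command", "payload": {
  "slide": [
    [0, 0, 0],
    [0, 0, 0],
    [0, 0, 0],
    [0, 0, 0],
    [0, 0, 0],
    [0, 0, 0],
    [0, 0, 0],
    [0, 0, 0]
  ],
  "turn": [0, 0, 0, 0, 0, 0, 0, 0],
  "grip": [0.35, 0.35, 0.35, 0.35, 0.35, 0.35, 0.35, 0.35]
}}

```text
clock: 9.62
position: [0.5423, 0.1379, 0.1823]
ee_rot: [0.595, 0.804, 0.0, 0.0]
ft_force: [-0.8, 0.4, -0.3]
grip_width: 0.65
```

```bash
python3 - <<'E'
from h import *
o=manip.get_obs();print(o["position"],o["grip_width"],o["ft_force"],o["torque"])
x=[]
for n,(u,v) in(("scene",(330,270)),("side",(250,100))):
    im=manip.camera(n)
    x.append(cv2.resize(im[v:v+120,u:u+160],None,fx=4,fy=4,interpolation=cv2.INTER_CUBIC))
    print(n,[(d["score"],c2w(n,d["xyz"]).round(4)) for d in manip.tip_of("template",n)])
cv2.imwrite("pics/in6.png",cv2.resize(np.hstack(x),(800,300)))
E
```

```text
[0.54227535 0.13787694 0.18232131] 0.6503245232659567 [-0.82863628  0.43265411 -0.30953302] [-0.01587211 -0.01013718 -0.03582124]
scene [(0.86, array([0.538 , 0.1379, 0.1402])), (0.86, array([ 0.3496, -0.3669,  0.1122])), (0.56, array([ 0.3483, -0.1957,  0.1065]))]
side [(0.89, array([ 0.3516, -0.3716,  0.1098])), (0.68, array([ 0.3529, -0.192 ,  0.107 ])), (0.58, array([0.5441, 0.1401, 0.1337]))]
```

View pics/in6.png

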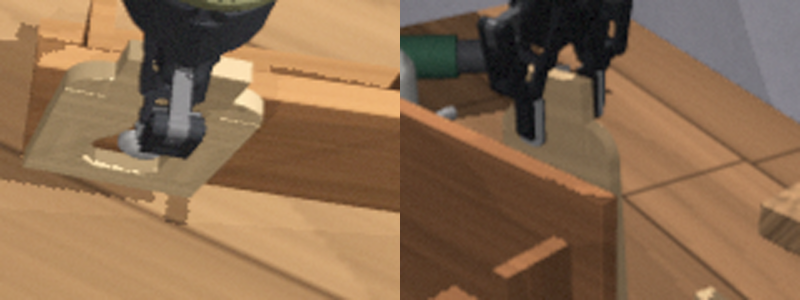

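Emit:
{"api": "arm_command", "payload": {
  "slide": [
    [0, 0, 0],
    [0, 0, 0],
    [0, 0, 0],
    [0, 0, 0],
    [0, 0, 0],
    [0, 0, 0],
    [0, 0, 0],
    [0, 0, 0],
    [0, 0, 0],
    [0, 0, 0]
  ],
  "turn": [0, 0, 0, 0, 0, 0, 0, 0, 0, 0],
  "grip": [0.3, 0.2, 0.15, 0.15, 0.15, 0.15, 0.15, 0.15, 0.15, 0.15]
}}

```text
clock: 10.65
position: [0.5423, 0.1379, 0.1823]
ee_rot: [0.595, 0.804, 0.0, 0.0]
ft_force: [-0.0, -0.8, 0.4]
grip_width: 0.853
```

```bash
python3 - <<'E'
from h import *
o=manip.get_obs();print(o["position"],o["grip_width"],o["ft_force"],o["torque"])
x=[]
for n,(u,v) in(("scene",(330,270)),("side",(250,100))):
    im=manip.camera(n)
    x.append(cv2.resize(im[v:v+120,u:u+160],None,fx=4,fy=4,interpolation=cv2.INTER_CUBIC))
    print(n,[(d["score"],c2w(n,d["xyz"]).round(4)) for d in manip.tip_of("template",n)])
cv2.imwrite("pics/in7.png",cv2.resize(np.hstack(x),(800,300)))
E
```

```text
[0.54226167 0.13793236 0.1823471 ] 0.8526521627419411 [-0.02430861 -0.81352901  0.44719038] [ 0.02939453 -0.02089378 -0.03759348]
scene [(0.68, array([ 0.3485, -0.1946,  0.1061])), (0.66, array([0.5395, 0.1392, 0.1407])), (0.59, array([ 0.3507, -0.3685,  0.1112]))]
side [(0.7, array([ 0.3496, -0.1944,  0.11  ])), (0.63, array([ 0.348 , -0.3714,  0.1099])), (0.55, array([0.5434, 0.1373, 0.1362]))]
```

View pics/in7.png

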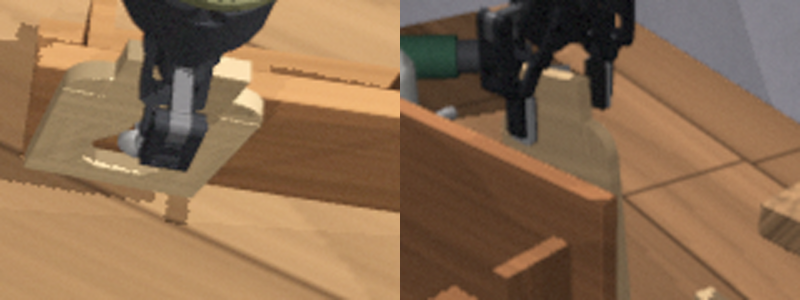

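Emit:
{"api": "arm_command", "payload": {
  "slide": [
    [0, 0, -5],
    [0, 0, -10],
    [0, 0, -15],
    [0, 0, -20],
    [0, 0, -25],
    [0, 0, -30],
    [30, 0, -30],
    [35, 0, 0],
    [35, 0, 0],
    [35, 0, 0]
  ],
  "turn": [0, 0, 0, 0, 0, 0, 0, 0, 0, 0],
  "grip": [0.15, 0.15, 0.15, 0.15, 0.15, 0.15, 0.15, 0.15, 0.15, 0.15]
}}

```text
clock: 11.68
position: [0.5026, 0.2679, 0.3187]
ee_rot: [0.595, 0.804, 0.001, 0.001]
ft_force: [0.7, -0.1, -0.4]
grip_width: 0.848
```

Emit:
{"api": "arm_command", "payload": {
  "slide": [
    [35, 0, 0],
    [35, 0, 0],
    [30, 0, 0],
    [0, 0, 0],
    [0, 0, 0]
  ],
  "turn": [0, 0, 0, 0, 0],
  "grip": [0.15, 0.15, 0.15, 0.15, 0.15]
}}

```text
clock: 12.1
position: [0.4726, 0.3639, 0.3175]
ee_rot: [0.593, 0.805, 0.0, -0.0]
ft_force: [0.8, -1.2, -0.4]
grip_width: 0.855
```

```bash
python3 - <<'E'
from h import *
o=manip.get_obs();print(o["position"],o["grip_width"],o["ft_force"],o["clock"])
x=[]
for n,(u,v) in(("scene",(330,270)),("side",(250,100))):
    im=manip.camera(n);cv2.imwrite(f"pics/{n}8.png",im)
    x.append(cv2.resize(im[v:v+120,u:u+160],None,fx=4,fy=4,interpolation=cv2.INTER_CUBIC))
    for t in("template","plain_template"):print(n,t,[(d["score"],c2w(n,d["xyz"]).round(4)) for d in manip.tip_of(t,n)])
cv2.imwrite("pics/in8.png",cv2.resize(np.hstack(x),(800,300)))
cv2.imwrite("pics/in8b.png",x[0])
E
```

```text
[0.47257597 0.3639339  0.31748508] 0.8547016165318757 [ 0.83363948 -1.21443304 -0.36555494] 12.1
scene template [(0.69, array([ 0.3483, -0.3682,  0.1089])), (0.62, array([0.538 , 0.1384, 0.1363])), (0.59, array([ 0.3488, -0.1962,  0.1066]))]
scene plain_template [(0.56, array([ 0.4968, -0.1615,  0.1188]))]
side template [(0.91, array([ 0.3494, -0.1947,  0.1077])), (0.77, array([ 0.3452, -0.3687,  0.1129])), (0.55, array([0.5419, 0.1387, 0.1346]))]
side plain_template [(0.72, array([ 0.4965, -0.1637,  0.1168]))]
```

View pics/in8b.png

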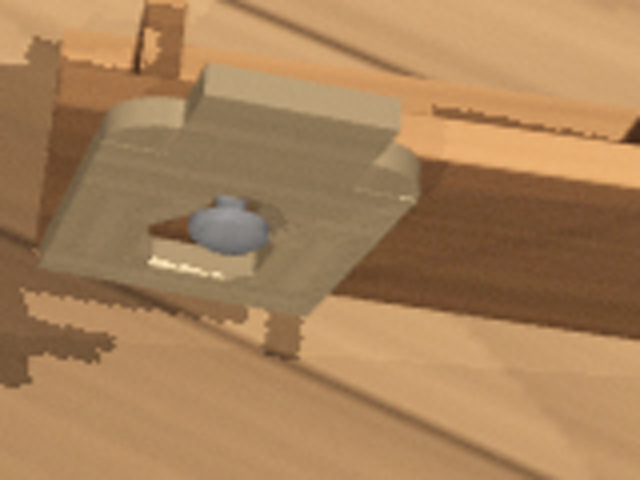

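View pics/side8.png

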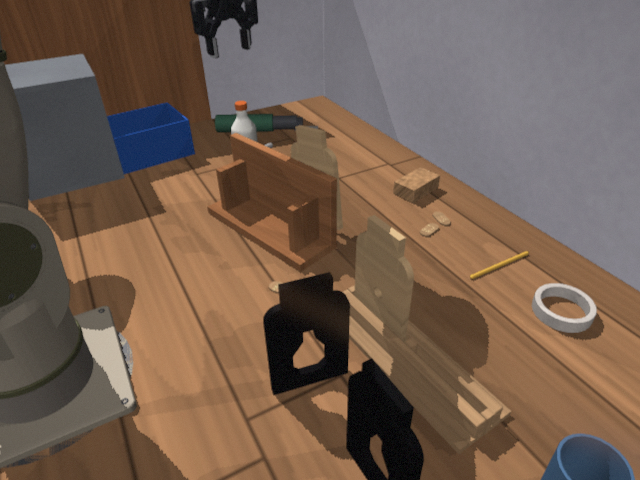

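Emit:
{"api": "arm_command", "payload": {
  "slide": [
    [0, 0, 0],
    [0, 0, 0],
    [0, 0, 0],
    [0, 0, 0],
    [0, 0, 0],
    [0, 0, 0]
  ],
  "turn": [0, 0, 0, 0, 0, 0],
  "grip": [0.15, 0.15, 0.15, 0.15, 0.15, 0.15]
}}

```text
clock: 12.9
position: [0.4737, 0.3621, 0.3168]
ee_rot: [0.595, 0.804, 0.0, 0.0]
ft_force: [0.0, 0.5, -0.4]
grip_width: 0.85
```

```bash
python3 - <<'E'
from h import *
im=manip.camera("scene");cv2.imwrite("pics/scene9.png",im)
print(np.abs(im.astype(int)-cv2.imread("pics/scene8.png"))[270:360,330:440].mean())
cv2.imwrite("pics/c9.png",cv2.resize(im[275:355,335:440],None,fx=7,fy=7,interpolation=cv2.INTER_CUBIC))
E
```

```text
1.795959595959596
```

View pics/c9.png

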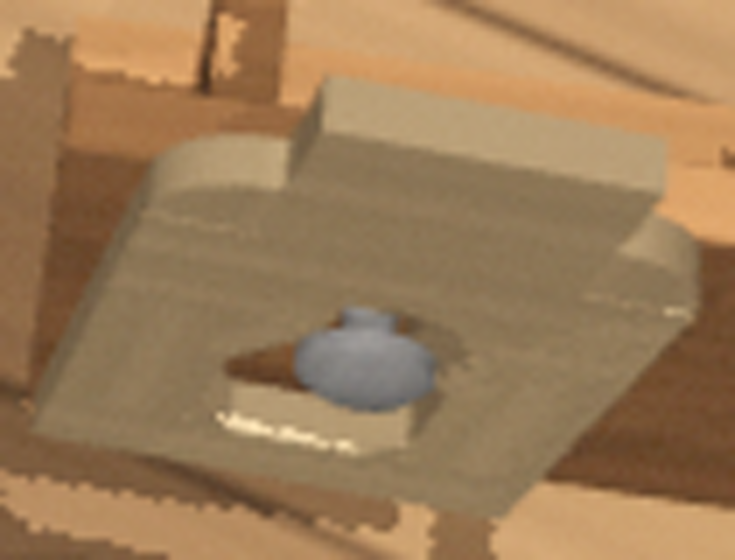

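```bash
python3 - <<'E'
from h import *
from scipy.optimize import least_squares
im=cv2.imread("pics/scene9.png")
def ob(p): return (np.array(p)/7-.43)+[335,275]
px=np.array([ob(p) for p in[(325,130),(660,195),(38,432),(500,517),(328,78),(667,140)]])
M=np.array([[6,-34,90],[6,34,90],[6,-58,-108],[6,58,-108],[-6,-34,90],[-6,34,90]])/1000
f=lambda q:(proj("scene",M@R.from_euler("ZYX",q[3:]).as_matrix().T+q[:3])-px).ravel()
r=least_squares(f,[.54,.138,.138,.3,0,0]);print(r.x[:3],np.degrees(r.x[3:]),r.fun.round(2))
Rm=R.from_euler("ZYX",r.x[3:]).as_matrix();print("tilt",np.degrees(np.arccos(Rm[2,2])))
E
```

```text
[0.53664421 0.13860871 0.12693013] [17.19468647 -0.08356904 -6.49526365] [-0.08  0.22  0.3   0.02 -0.06 -0.05  0.07  0.04  0.19 -0.21 -0.42 -0.03]
tilt 6.4957989312140185
```

```bash
python3 - <<'E'
from h import *
im=manip.camera("side");cv2.imwrite("pics/side9.png",im)
cv2.imwrite("pics/s9.png",cv2.resize(im[110:250,270:360],None,fx=4.2,fy=4.2,interpolation=cv2.INTER_CUBIC))
from scipy.optimize import least_squares
def ob(p): return (np.array(p)/7-.43)+[335,275]
px=np.array([ob(p) for p in[(325,130),(660,195),(38,432),(500,517),(328,78),(667,140)]])
M=np.array([[6,-34,90],[6,34,90],[6,-58,-108],[6,58,-108],[-6,-34,90],[-6,34,90]])/1000
for z in(.134,.137,.140,.143):
    f=lambda q:(proj("scene",M@R.from_euler("ZYX",q[2:]).as_matrix().T+[q[0],q[1],z])-px).ravel()
    r=least_squares(f,[.54,.138,.3,0,0]);print(z,r.x[:2],np.degrees(r.x[2:]),np.abs(r.fun).max())
E
```

```text
0.134 [0.53968702 0.13870086] [17.19794869  0.16646211 -6.40296216] 0.5962173125457184
0.137 [0.54097808 0.13873992] [17.19937853  0.27241712 -6.36372378] 0.7240188301308308
0.14 [0.54226906 0.13877896] [17.20083684  0.37828853 -6.32444293] 0.8529547343399599
0.143 [0.54355998 0.13881797] [17.20232508  0.48407722 -6.28511969] 0.9830412994896847
```

View pics/s9.png

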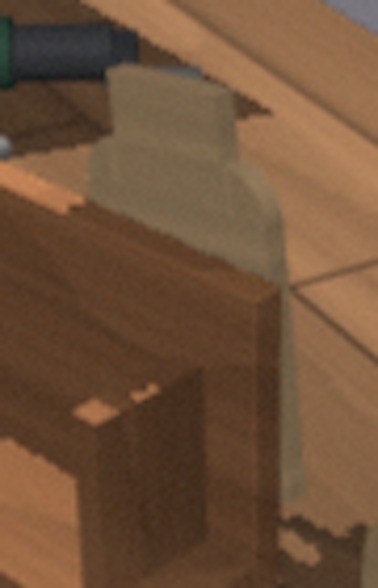

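```bash
python3 - <<'E'
from h import *
print(manip.hand_in())
E
```

```text
the job is handed in; nothing more can be done
None
```

The keyhole template hangs on the stud and is released. I gripped it by its tab, lifted it out of the rack, slipped the wide opening over the head, and lowered it until the force showed the stud taking the weight. I backed the arm clear and handed the job in at about 13 s.

What the last checks showed:
- **Position:** with its height set at the stud's 140 mm, the template fits about 2 mm from the measured stud. Without that, the fit put it at 127 mm, which would be out of tolerance. I discounted that because one camera fixes depth poorly. The networks' origin readings (136 and 135 mm) were also 4–5 mm low.
- **Tilt:** it hangs about 6.4° rolled in its own plane, not dead straight, against a limit of 9.7°. I left it that way.
- **Squareness:** it is turned 17.2° against about 17° for the stand.
- **At rest:** two scene pictures 0.8 s apart matched.
- **Other template:** in the last pictures taken before hand-in, it was in its slot within a few mm of its start.
- **Arm:** it is clear of everything, about 0.25 m from the template.

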